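Rake heaped plaster chunks level on the drying tray

TASK

Three plaster chunks lie on top of three others at the far end of the drying tray and will not dry like that: pick up the hand rake and pull the upper ones down onto the empty part of the tray, so that all six lie flat on its floor in one even layer, none on top of another. Move the chunks with the rake only, never with the gripper, then lay the rake back on the bench, tines down and clear of the tray. Leave the spatula and the brush where they are.

Things in the scene. Friction and masses are not known exactly. Their poses are not given: they have to be found in the camera images.
- tray: Dark steel drying tray fixed to the bench, open on top: outside 148 mm long (its x axis, pointing away from the robot) by 138 mm wide (its y axis) by 20 mm high, walls and floor 4 mm thick, so 140 x 130 mm inside. Origin: centre of its underside, on the bench.
- rake_grip (a point): Hand rake, the only tool with a wide toothed head, lying tines down. This is the place to grip it, near its balance: mid wooden handle (22 wide, 18 high, 105 mm back to 45 mm ahead of here), 26 mm above the bench; pinch across its width from above. Its x axis is level and points to the head, z up. The handle slopes up 9 degrees to the head; its lower end and the tine tips both rest on the bench. About 140 g.
- rake_tips (a point): Middle of the row of tine tips of the rake: 125 mm ahead of the grip point along the rake and 26 mm below it. Six tines, 5 mm thick and 20 mm apart, hang 41 mm below a steel bar 110 mm wide.
- chunk1_mid (a point): Centre of a plaster chunk, 36 x 36 x 22 mm (22 high, about 45 g), one of three lying on the tray's floor in a row across the far end of the tray.
- chunk2_mid (a point): Centre of a plaster chunk, 36 x 36 x 22 mm (22 high, about 45 g), one of three lying on the tray's floor in a row across the far end of the tray.
- chunk3_mid (a point): Centre of a plaster chunk, 36 x 36 x 22 mm (22 high, about 45 g), one of three lying on the tray's floor in a row across the far end of the tray.
- chunk4_mid (a point): Centre of a plaster chunk, 36 x 36 x 22 mm (22 high, about 45 g), one of three lying on top of the three lower ones; its underside is 26 mm and its top 48 mm above the bench at the start.
- chunk5_mid (a point): Centre of a plaster chunk, 36 x 36 x 22 mm (22 high, about 45 g), one of three lying on top of the three lower ones; its underside is 26 mm and its top 48 mm above the bench at the start.
- chunk6_mid (a point): Centre of a plaster chunk, 36 x 36 x 22 mm (22 high, about 45 g), one of three lying on top of the three lower ones; its underside is 26 mm and its top 48 mm above the bench at the start.
- spatula: Mixing spatula with a flat blade, a bystander lying on the bench, handle towards the robot, to be left alone. Origin under its middle.
- brush: Bench brush, a bystander lying on the bench, handle towards the robot, to be left alone. Origin under its middle.
There are look-alikes about, which are no part of the job. What is shaped like the part that bears chunk4_mid but blue or green is not meant.

How it is judged (in metres and radians):
On the way, in this order (a step that is already met when the one before it is completed fails the run):
1. the rake is held in the gripper and lifted more than 75 mm (its grip point) above the bench (height (world z) of rake_grip above 0.075 m and contact force between the fingers and rake above 1 N), for 0.1 s.
2. all six chunks lie flat on the tray's floor (z of each of chunk1_mid, chunk2_mid, chunk3_mid, chunk4_mid, chunk5_mid, chunk6_mid in the frame of tray below 0.02 m and x of chunk1_mid in the frame of tray between -0.072 and 0.072 m and y of chunk1_mid in the frame of tray between -0.067 and 0.067 m and x of chunk2_mid in the frame of tray between -0.072 and 0.072 m and y of chunk2_mid in the frame of tray between -0.067 and 0.067 m and x of chunk3_mid in the frame of tray between -0.072 and 0.072 m and y of chunk3_mid in the frame of tray between -0.067 and 0.067 m and x of chunk4_mid in the frame of tray between -0.072 and 0.072 m and y of chunk4_mid in the frame of tray between -0.067 and 0.067 m and x of chunk5_mid in the frame of tray between -0.072 and 0.072 m and y of chunk5_mid in the frame of tray between -0.067 and 0.067 m and x of chunk6_mid in the frame of tray between -0.072 and 0.072 m and y of chunk6_mid in the frame of tray between -0.067 and 0.067 m), for 0.2 s.
At the end, for the whole second after the job is handed in: All six chunks at rest inside the tray, each with its centre less than 20 mm above the bench (15 mm when flat on the tray's floor; one lying on another or leaning is higher); the rake lies still on the bench, tines down: grip point lower than 36 mm, upright within 0.2 rad, not touching the tray (all of step 2 and linear speed of each of chunk1, chunk2, chunk3, chunk4, chunk5, chunk6, rake below 0.02 m/s and height (world z) of rake_grip below 0.036 m and angle between rake_grip's own z axis and vertical below 0.2 rad and contact force between rake and tray below 0.05 N).
It fails at once if the gripper or arm touches a chunk (over 1 N) (contact force between any of the fingers, the arm and chunk1 above 1 N or contact force between any of the fingers, the arm and chunk2 above 1 N or contact force between any of the fingers, the arm and chunk3 above 1 N or contact force between any of the fingers, the arm and chunk4 above 1 N or contact force between any of the fingers, the arm and chunk5 above 1 N or contact force between any of the fingers, the arm and chunk6 above 1 N).
It fails at once if the spatula or the brush is moved more than 30 mm (distance of any of spatula, brush from where it was at the start of the episode above 0.03 m).
It also fails if it takes over 48 s, if anything falls off the work surface, if the arm or the gripper's body presses on something with over 40 N, if the wrist force passes 120 N, or if a joint passes its speed limit or range.

ROBOT

A 6-joint arm with a two-finger parallel gripper is mounted at the origin on the work surface. World frame = base frame: x ahead of the robot, y to its left, z up, the work surface at z = 0. Lengths are in mm, angles in rad, forces in N, time in s.
With the tool pointing down it reaches from about 275 to 750 mm from the base axis. Payload 10.2 kg.
Tool frame: the origin (TCP) lies on the centre line of the jaws, within the pads' length; the fingertips stand 17 mm ahead of it and the grasp point (between the pads) lies 2 mm behind it (arm.tcp_to_tips is the distance from the TCP to the fingertips, in mm); z points along the fingers, y is the direction in which the jaws open and shut (so a half turn about z gives the same grasp; the last joint's range is limited). The gripper opens to 85 mm and grips with 20 to 120 N. Pads are 22 mm wide; open, the fingers measure 114 mm over their backs; the gripper's body (76 mm by 85 mm) begins 54 mm behind the grasp point. The pads swing forward as they close: fully open they stand 13 mm farther back than shut.
Start: joints at [1.066, 0.313, 1.498, -0, 1.331, -0.223], TCP at [146.007, 504.294, 221.794] pointing down, gripper open.
Joint ranges: [-2.94, 2.94], [-0.97, 2.17], [0.19, 2.56], [-1.23, 4.37], [0.02, 3.11], [-2.88, 2.88]. Speed limits (rad/s): [2.39, 2.39, 3.01, 3.14, 3.14, 3.14].

INTERFACE

Orientations are given as a 3x3 rotation matrix whose columns are the frame's x, y, z axes.
In Python, from station import arm gives the robot as it stands.
- The arm moves only by the tool drive_tool, never from a script. Its argument "series" is a list of rows, each a list of 5 numbers: the closure, from 0 (fully open) to 1 (shut), then the shift along the tool's x, y, z in m, then the turn about the tool's z in degrees. In form: [[gripper, x, y, z, turn], ...]. A call has 1 to 10 rows; each row is the pose to reach, as a shift and turn from the pose commanded when the call began, along the tool's axes at that moment; what a row does not reach only later rows make up. A row lasts 1/12 s, in which the tool goes at most 41.7 mm and 7.16 degrees, less where a joint would pass 70% of its speed; a pose out of reach is approached as far as the arm can. A call with a gripper value outside its range is refused whole. The fingers move at their own pace and stop on an object; "newtons" is the grip in N (left out, the last holds). Time passes only in rows, so rows that repeat a pose let the fingers close. It gives the time, the measured TCP pose, the force and the opening at its end, in the units of the state.
- arm.observe(): the state, without advancing time (a new reading comes with each control period).
- arm.get_image(name): name is "side" or "top"; returns the picture (384x512x3 uint8, red, green, blue); there is no depth.
- arm.calibration(name): a dict with "mtx" (3x3 intrinsics, pixels), "k1" (the pictures are not rectified: a ray, as slopes to the right and down, at radius r is drawn at 1 + k1 r^2 times it, then the intrinsics apply), "world_from_camera" (4x4, takes a point from camera to world coordinates). Camera axes: x right, y down, z forward; pixel columns grow to the right and rows downward; lengths in mm; the calibration is good to about 2 mm. A picture is of the moment at which its call begins. calibration takes no time and is no camera call.
- arm.finish_job(): hands the job in, once; it reports no verdict.
Trained networks look in the newest picture that a camera, given by its name, has taken for a name from the list of things; names that differ only in an ending like _2 or _b are one class to them, and where a whole thing is asked for, a point or a joint stands for the part that bears it (a point fixed in the world has none). Each returns a list of dicts, best first, with "score" (0 to 1); they miss things now and then, are a little off and sometimes report something else, mostly with a low value. They report only what shows in the picture. A call takes as long as a camera call. They do not tell look-alikes from the thing itself.
- arm.recognise(camera, thing): "rect" ([centre column, centre row, width, height] in pixels, round what is visible of it).
The state is a dict: "clock": time; "joint_pos": joint angles; "qvel": joint speeds; "tau": joint torques, N m; "eef_pos": TCP position; "tool_rot": TCP orientation; "ft_force": force on the tool from outside, world axes, zero at the start; "wrist_torque": the same for the moment, N m; "opening": finger opening in mm.
Only numpy, scipy, OpenCV 4.12 (cv2) and the standard library are available. Lean on these libraries where they do the work, as an engineer would, in place of code of your own. Each camera call takes 0.05 s, during which the arm holds its last target. There are 200 camera calls.

## Working session

There is one attempt and no reset: what is moved stays moved. The work goes in short steps, Python scripts to look and compute and a tool call to move; the robot and the scene stay as the last step left them, time stands still between calls to the robot, and variables do not carry over. Pictures are saved under pics/ and viewed, about 8 in all and at most 12, crops included, and the job is handed in when it is done.

Besides the shell and the picture viewer there is one more tool, called after "Emit:" as name(argument=value, ...), one argument or row to a line, values as JSON. drive_tool: Moves the arm, as the interface text tells. Its arguments: {"type":"object","properties":{"series":{"type":"array","items":{"type":"array","items":{"type":"number"}}},"newtons":{"type":"number"}},"required":["series"]}

```bash
ls; mkdir -p pics; python3 - <<'E'
from station import arm
import cv2,numpy as np
for n in ("top","side"):
    im=arm.get_image(n); cv2.imwrite(f"pics/{n}0.png",cv2.resize(im[:,:,::-1],None,fx=1.5,fy=1.5))
    c=arm.calibration(n); print(n,np.round(c["mtx"],1).tolist(),c["k1"],np.round(c["world_from_camera"],3).tolist())
    for t in ("tray","rake_grip","chunk4_mid","spatula","brush"):
        print(t,[(round(d["score"],2),np.round(d["rect"]).tolist()) for d in arm.recognise(n,t)][:8])
print(arm.observe())
E
```

```text
pics
top [[476.4, 0.0, 248.5], [0.0, 476.4, 190.8], [0.0, 0.0, 1.0]] -0.04284354826955536 [[-0.167, -0.965, 0.201, 404.571], [-0.986, 0.164, -0.031, -33.122], [-0.003, -0.203, -0.979, 1136.164], [0.0, 0.0, 0.0, 1.0]]
tray [(0.57, [186.0, 212.0, 59.0, 63.0]), (0.42, [171.0, 196.0, 22.0, 1.0])]
rake_grip [(0.73, [389.0, 209.0, 53.0, 103.0])]
chunk4_mid [(0.79, [251.0, 215.0, 18.0, 20.0]), (0.77, [204.0, 187.0, 15.0, 17.0]), (0.47, [208.0, 142.0, 14.0, 20.0])]
spatula [(0.88, [106.0, 269.0, 30.0, 119.0])]
brush [(0.56, [338.0, 231.0, 42.0, 86.0])]
side [[400.7, 0.0, 257.9], [0.0, 400.7, 186.0], [0.0, 0.0, 1.0]] 0.02179529472540123 [[0.722, -0.451, 0.525, 83.205], [-0.692, -0.476, 0.543, -605.122], [0.005, -0.755, -0.655, 756.426], [0.0, 0.0, 0.0, 1.0]]
tray [(0.93, [225.0, 188.0, 68.0, 44.0])]
rake_grip [(0.86, [352.0, 315.0, 85.0, 105.0])]
chunk4_mid [(0.65, [283.0, 177.0, 17.0, 18.0]), (0.58, [247.0, 219.0, 14.0, 12.0]), (0.56, [247.0, 181.0, 15.0, 12.0])]
spatula [(0.92, [150.0, 167.0, 92.0, 38.0]), (0.66, [355.0, 315.0, 87.0, 104.0]), (0.15, [239.0, 172.0, 21.0, 10.0])]
brush [(0.6, [285.0, 286.0, 58.0, 70.0]), (0.36, [234.0, 182.0, 12.0, 16.0])]
{'clock': 0.6, 'joint_pos': array([ 1.06561255e+00,  3.12891680e-01,  1.49773876e+00,  1.24640641e-05,
        1.33099159e+00, -2.23419473e-01]), 'qvel': array([-0.00011455, -0.00053474,  0.0007593 , -0.0009827 , -0.00048844,
       -0.00058852]), 'tau': array([-4.71665680e-04, -4.12029004e+01, -2.59835976e+01, -2.51653519e-04,
        5.77998144e-04,  2.35409277e-05]), 'eef_pos': array([145.99179568, 504.28619142, 221.78382845]), 'tool_rot': array([[-9.60565543e-01,  2.78053657e-01, -2.48100331e-05],
       [ 2.78053657e-01,  9.60565543e-01, -1.98432519e-05],
       [ 1.83141742e-05, -2.59592645e-05, -9.99999999e-01]]), 'ft_force': array([ 0.49479864, -0.48491625, -0.20879112]), 'wrist_torque': array([-0.0523682 ,  0.00084877, -0.03751037]), 'opening': 85.32788368490795}
```

View pics/top0.png

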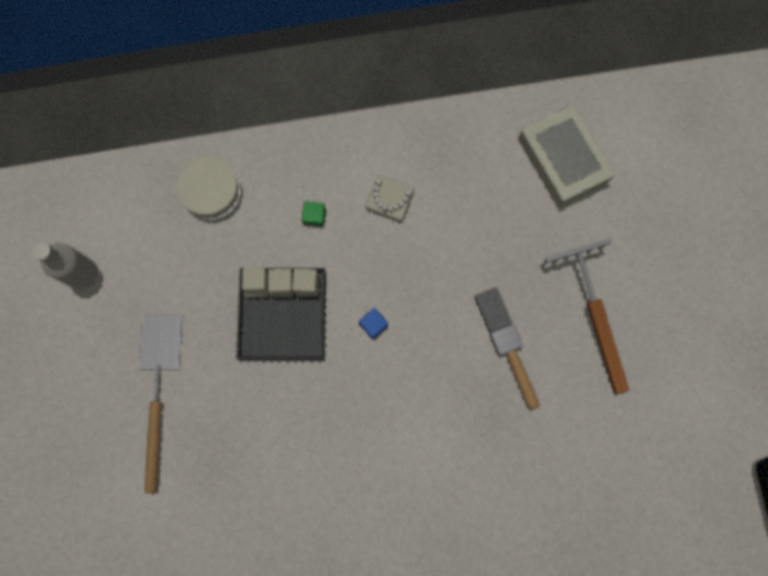

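View pics/side0.png

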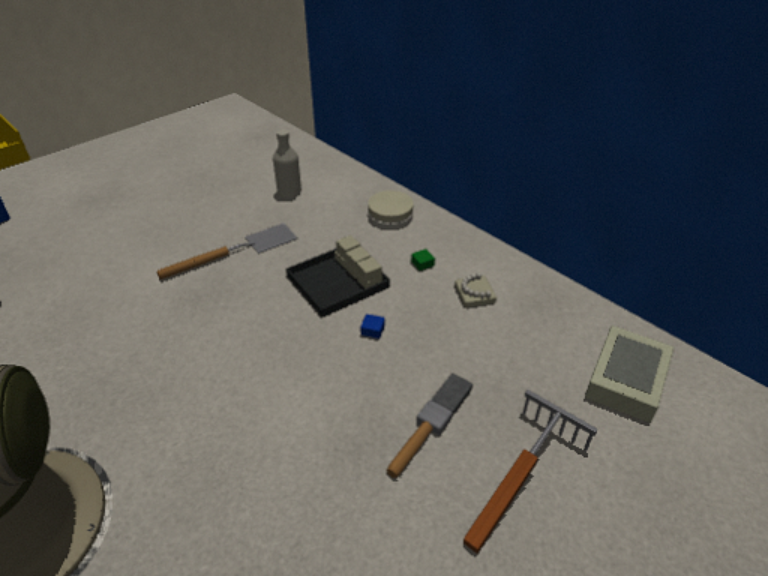

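The top view shows the tray at display (238–326, 267–360) with the chunks along its far edge. The rake head is at (577, 253) with its red handle running to (620, 390). The brush is at (505, 345), and the spatula is to the left of the tray.

```bash
cat > h.py <<'E'
import numpy as np,cv2
from station import arm
def ray(n,p):
    c=arm.calibration(n);K=np.array(c["mtx"]);T=np.array(c["world_from_camera"])
    d=((np.array(p,float)-K[:2,2])/[K[0,0],K[1,1]]);u=d.copy()
    for _ in range(10): u=d/(1+c["k1"]*(u@u))
    v=T[:3,:3]@np.r_[u,1]; return T[:3,3],v
def w(n,p,z):
    o,v=ray(n,p); return (o+v*(z-o[2])/v[2])
def proj(n,P):
    c=arm.calibration(n);K=np.array(c["mtx"]);T=np.array(c["world_from_camera"])
    q=T[:3,:3].T@(np.array(P,float)-T[:3,3]);u=q[:2]/q[2];u=u*(1+c["k1"]*(u@u))
    return u*[K[0,0],K[1,1]]+K[:2,2]
def crop(n,im,x0,y0,x1,y1,f,name):
    cv2.imwrite(f"pics/{name}.png",cv2.resize(im[y0:y1,x0:x1,::-1],None,fx=f,fy=f,interpolation=cv2.INTER_CUBIC))
E
python3 - <<'E'
from h import *
for n in ("top","side"):
    im=arm.get_image(n)
    hsv=cv2.cvtColor(im,cv2.COLOR_RGB2HSV)
    m=((hsv[...,0]<14)&(hsv[...,1]>130)&(hsv[...,2]>60)).astype(np.uint8)
    k,l,s,c=cv2.connectedComponentsWithStats(m)
    i=1+np.argmax(s[1:,4]); r=cv2.minAreaRect(np.argwhere(l==i)[:,::-1].astype(np.float32)); b=cv2.boxPoints(r)
    print(n,s[i],r)
    e=sorted([(np.linalg.norm(b[j]-b[(j+1)%4]),j) for j in range(4)])[:2]
    for _,j in e:
        q=(b[j]+b[(j+1)%4])/2; print(" end",q,[w(n,q,z).round(1).tolist() for z in (10,20,35)])
    g=(im.max(2)<75).astype(np.uint8)
    x0,x1,y0,y1=(140,230,160,250) if n=="top" else (180,270,155,220)
    G=np.zeros_like(g);G[y0:y1,x0:x1]=g[y0:y1,x0:x1]
    if n=="top":
        k,l,s,c=cv2.connectedComponentsWithStats(G);i=1+np.argmax(s[1:,4]);r=cv2.minAreaRect(np.argwhere(l==i)[:,::-1].astype(np.float32));print("tray",r,[w(n,q,20).round(1).tolist() for q in cv2.boxPoints(r)])
        crop(n,im,150,165,230,250,8 if 0 else 7,"trayT"); crop(n,im,350,150,430,270,5,"rakeT")
    else: crop(n,im,180,150,270,220,8,"trayS")
a=cv2.imread("pics/trayT.png");b=cv2.imread("pics/trayS.png")
# one combined picture
H=600;o=np.zeros((600,800,3),np.uint8)
a=cv2.resize(a,(400,425));b=cv2.resize(b,(400,311));o[:425,:400]=a;o[:311,400:]=b
c=cv2.imread("pics/rakeT.png");c=cv2.resize(c,(190,285));o[315:600,600:790]=c
cv2.imwrite("pics/comb.png",o)
E
```

```text
top [392 201  26  61 506] ((404.5943603515625, 230.66697692871094), (62.932498931884766, 9.067604064941406), 73.0724868774414)
 end [395.4326  200.56404] [[552.5, -413.7, 10.0], [551.2, -410.3, 20.0], [549.2, -405.2, 35.0]]
 end [413.75613 260.7699 ] [[404.5, -423.8, 10.0], [404.5, -420.3, 20.0], [404.5, -415.1, 35.0]]
tray ((187.0, 209.49998474121094), (60.99999237060547, 57.99999237060547), 90.0) [[698.8, 142.2, 20.0], [675.3, 4.2, 20.0], [530.2, 26.8, 20.0], [552.9, 161.3, 20.0]]
side [310 300  48  66 828] ((333.5384521484375, 332.19232177734375), (11.648704528808594, 72.94306945800781), 33.690067291259766)
 end [353.76923 301.84616] [[569.2, -398.7, 10.0], [562.7, -401.5, 20.0], [553.0, -405.6, 35.0]]
 end [313.30768 362.53848] [[406.5, -423.9, 10.0], [402.2, -426.3, 20.0], [395.7, -430.0, 35.0]]
```

View pics/comb.png

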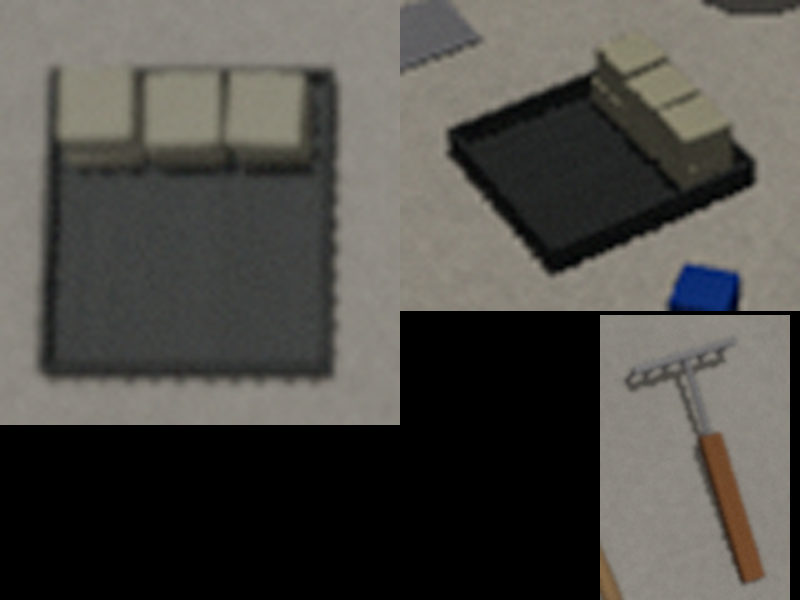

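The tray crop shows three chunks along the far edge. They span display 58–305 out of a tray running 50–333, so the row sits towards the tray's +y side. The rake and tray are clearly separate. Next I'll turn these into numbers.

```bash
cat >> h.py <<'E'
def shift(d,turn_world=0):
    "world delta mm -> tool shift m, from measured rotation"
    s=arm.observe(); return (s["tool_rot"].T@np.array(d,float)/1000).round(4)
E
python3 - <<'E'
from h import *
t=lambda x,y:(150+x/5-.4,165+y/5-.4)
S=lambda x,y:(180+(x-400)/4.444-.4,150+y/4.444-.4)
for n,p in dict(FL=(52,68),FR=(333,68),NL=(42,375),NR=(333,375)).items(): print(n,w("top",t(*p),20).round(1))
for n,p in dict(NL=(450,131),FR=(755,166),NR=(549,250)).items(): print("side",n,w("side",S(*p),20).round(1))
for n,p in dict(A=(58,68,133,133),B=(146,72,220,138),C=(228,74,305,138)).items():
    print(n,[w("top",t(*q),48).round(1)[:2].tolist() for q in ((p[0],p[1]),(p[2],p[1]),(p[0],p[3]),(p[2],p[3]))])
for n,p in dict(A=(630,38),B=(665,66),C1=(735,128)).items(): print("side far top",n,w("side",S(*p),48).round(1))
# fit tray to pixels
from scipy.optimize import least_squares
obs=[("top",t(52,68),(74,69)),("top",t(333,68),(74,-69)),("top",t(42,375),(-74,69)),("top",t(333,375),(-74,-69)),("side",S(450,131),(-74,69)),("side",S(755,166),(74,-69)),("side",S(549,250),(-74,-69))]
def P(v,a): c,s=np.cos(v[2]),np.sin(v[2]); return [v[0]+c*a[0]-s*a[1],v[1]+s*a[0]+c*a[1],20]
r=least_squares(lambda v:np.concatenate([proj(n,P(v,a))-q for n,q,a in obs]),[614,84,-.165])
print(r.x,r.fun.round(1))
print(proj("top",[631,-394.6,41]),proj("side",[631,-394.6,41]))
print(shift([507-146,-410-504.3,0]))
E
```

```text
FL [700.  137.2  20. ]
FR [677.2   3.5  20. ]
NL [553.8 161.1  20. ]
NR [531.1  26.2  20. ]
side NL [555.5 159.   20. ]
side FR [ 6.74e+02 -5.00e-01  2.00e+01]
side NR [531.9  29.1  20. ]
A [[692.1, 130.1], [686.2, 95.3], [661.1, 134.2], [655.2, 99.5]]
B [[683.2, 89.5], [677.4, 55.2], [651.9, 93.8], [646.1, 59.7]]
C [[675.8, 51.6], [669.7, 15.9], [645.4, 56.0], [639.4, 20.6]]
side far top A [680.9 125.7  48. ]
side far top B [677.7  87.4  48. ]
side far top C1 [667.5  10.9  48. ]
[ 6.15576490e+02  8.18133528e+01 -1.68823175e-01] [-0.1 -0.   0.9 -0.  -0.5 -0.1 -0.   0.  -1.  -0.3  0.3 -0.8  0.4  0.7]
[384.03149747 167.51417178] [371.49483134 275.34703985]
[-0.601  -0.7779 -0.    ]
```

Tray centre is about (615.6, 81.8), yaw −0.169. The rake grip is about (507, −410), yaw 7°. Both cameras agree to within 3 mm, and the predicted rake head position matches the image. Moving over the rake.

Emit:
drive_tool(
  series=[
    [0,-0.601,-0.778,0,-23],
    [0,-0.601,-0.778,0,-23],
    [0,-0.601,-0.778,0,-23],
    [0,-0.601,-0.778,0,-23],
    [0,-0.601,-0.778,0,-23],
    [0,-0.601,-0.778,0,-23],
    [0,-0.601,-0.778,0,-23],
    [0,-0.601,-0.778,0,-23],
    [0,-0.601,-0.778,0,-23],
    [0,-0.601,-0.778,0,-23],
  ],
  newtons=100,
)

```text
clock: 1.53
eef_pos: [295.8, 124.3, 222.3]
tool_rot: [[-0.993, -0.12, 0.001], [-0.12, 0.993, 0.0], [-0.001, -0.0, -1.0]]
ft_force: [1.4, 1.6, -0.4]
opening: 85.4
```

```bash
cat > go.py <<'E'
import sys
from h import *
s=arm.observe();R=s["tool_rot"];p=s["eef_pos"]
tx,ty,tz,ya=map(float,sys.argv[1:])   # target TCP, world angle deg of tool y
a=np.degrees(np.arctan2(R[1,1],R[0,1]))
print(round(s["clock"],2),"at",p.round(1),"yang",a.round(1),"F",s["ft_force"].round(1),"open",round(s["opening"],1),"shift",(R.T@(np.array([tx,ty,tz])-p)/1000).round(4),"turn",round(-(ya-a),1))
E
python3 go.py 507 -410 80 97
```

```text
1.53 at [295.8 124.3 222.3] yang 96.9 F [ 1.4  1.6 -0.4] open 85.4 shift [-0.1455 -0.5558  0.1425] turn -0.1
```

Emit:
drive_tool(
  series=[
    [0,-0.145,-0.555,0,0],
    [0,-0.145,-0.555,0,0],
    [0,-0.145,-0.555,0,0],
    [0,-0.145,-0.555,0,0],
    [0,-0.145,-0.555,0,0],
    [0,-0.145,-0.555,0,0],
    [0,-0.145,-0.555,0,0],
    [0,-0.145,-0.555,0,0],
    [0,-0.145,-0.555,0,0],
    [0,-0.145,-0.555,0,0],
  ],
)

```text
clock: 2.37
eef_pos: [448.6, -263.7, 221.8]
tool_rot: [[-0.993, -0.119, 0.0], [-0.119, 0.993, -0.0], [-0.0, -0.0, -1.0]]
ft_force: [-0.2, 0.0, -0.2]
opening: 85.6
```

Emit:
drive_tool(
  series=[
    [0,-0.05,-0.155,0.0,0],
    [0,-0.05,-0.155,0.0,0],
    [0,-0.05,-0.155,0.0,0],
    [0,-0.05,-0.155,0.0,0],
    [0,-0.05,-0.155,0.0,0],
  ],
)

```text
clock: 2.78
eef_pos: [517.1, -414.7, 218.6]
tool_rot: [[-0.993, -0.116, -0.002], [-0.116, 0.993, 0.001], [0.001, 0.001, -1.0]]
ft_force: [-0.2, 0.1, -1.4]
opening: 85.5
```

```bash
python3 go.py 507 -410 80 97
```

```text
2.78 at [ 517.1 -414.7  218.6] yang 96.7 F [-0.2  0.1 -1.4] open 85.5 shift [0.0092 0.0057 0.1386] turn -0.3
```

Emit:
drive_tool(
  series=[
    [0,0.009,0.006,0.04,0],
    [0,0.009,0.006,0.08,0],
    [0,0.009,0.006,0.11,0],
    [0,0.009,0.006,0.13,0],
    [0,0.009,0.006,0.139,0],
    [0,0.009,0.006,0.139,0],
    [0,0.009,0.006,0.139,0],
  ],
)

```text
clock: 3.37
eef_pos: [507.2, -404.8, 84.0]
tool_rot: [[-0.993, -0.119, 0.001], [-0.119, 0.993, -0.001], [-0.001, -0.001, -1.0]]
ft_force: [0.7, 0.2, -0.0]
opening: 85.8
```

```bash
python3 go.py 507 -410 24 97; python3 - <<'E'
from h import *
a=arm.get_image("top");b=arm.get_image("side")
o=np.zeros((500,800,3),np.uint8)
o[:,:400]=cv2.resize(a[150:275,340:440],(400,500),interpolation=2);o[:,400:]=cv2.resize(b[225:375,290:410],(400,500),interpolation=2)
cv2.imwrite("pics/g.png",o[:,:,::-1])
E
```

```text
3.37 at [ 507.2 -404.8   84. ] yang 96.9 F [ 0.7  0.2 -0. ] open 85.8 shift [ 0.0008 -0.0051  0.06  ] turn -0.1
```

View pics/g.png

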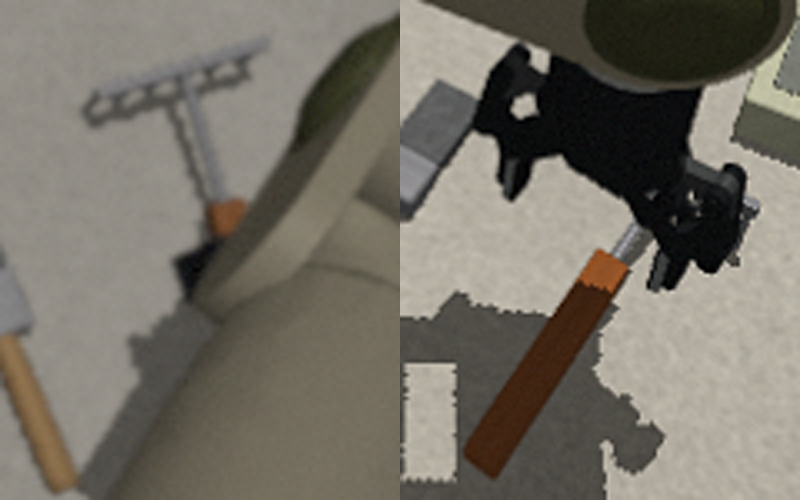

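The open fingers straddle the handle (top view ~(215, 250), just behind the red end), and the brush is well clear. Descend and grip.

Emit:
drive_tool(
  series=[
    [0,0.001,-0.005,0.02,0],
    [0,0.001,-0.005,0.04,0],
    [0,0.001,-0.005,0.055,0],
    [0,0.001,-0.005,0.06,0],
    [0,0.001,-0.005,0.06,0],
    [0.5,0.001,-0.005,0.06,0],
    [1,0.001,-0.005,0.06,0],
    [1,0.001,-0.005,0.06,0],
    [1,0.001,-0.005,0.06,0],
    [1,0.001,-0.005,0.06,0],
  ],
  newtons=100,
)

```text
clock: 4.3
eef_pos: [506.6, -409.8, 23.5]
tool_rot: [[-0.993, -0.119, 0.001], [-0.119, 0.993, -0.001], [-0.0, -0.001, -1.0]]
ft_force: [0.6, -2.6, 1.7]
opening: 25.9
```

Emit:
drive_tool(
  series=[
    [1,0,0,0,0],
    [1,0,0,0,0],
    [1,0,0,0,0],
    [1,0,0,0,0],
    [1,0,0,-0.01,0],
    [1,0,0,-0.03,0],
    [1,0,0,-0.06,0],
    [1,0,0,-0.09,0],
    [1,0,0,-0.12,0],
    [1,0,0,-0.12,0],
  ],
)

```text
clock: 5.13
eef_pos: [508.0, -411.4, 150.2]
tool_rot: [[-0.993, -0.119, 0.007], [-0.12, 0.993, -0.008], [-0.006, -0.009, -1.0]]
ft_force: [0.3, -1.0, -0.3]
opening: 14.5
```

```bash
python3 go.py 540 -43 144 80.3; python3 - <<'E'
from h import *
a=arm.get_image("top");b=arm.get_image("side")
o=np.zeros((500,800,3),np.uint8)
o[:,:400]=cv2.resize(a[150:275,340:440],(400,500),interpolation=2);o[:,400:]=cv2.resize(b[175:325,290:410],(400,500),interpolation=2)
cv2.imwrite("pics/g2.png",o[:,:,::-1])
E
```

```text
5.13 at [ 508.  -411.4  150.2] yang 96.9 F [ 0.3 -1.  -0.3] open 14.5 shift [-0.0757  0.362   0.0035] turn 16.6
```

View pics/g2.png

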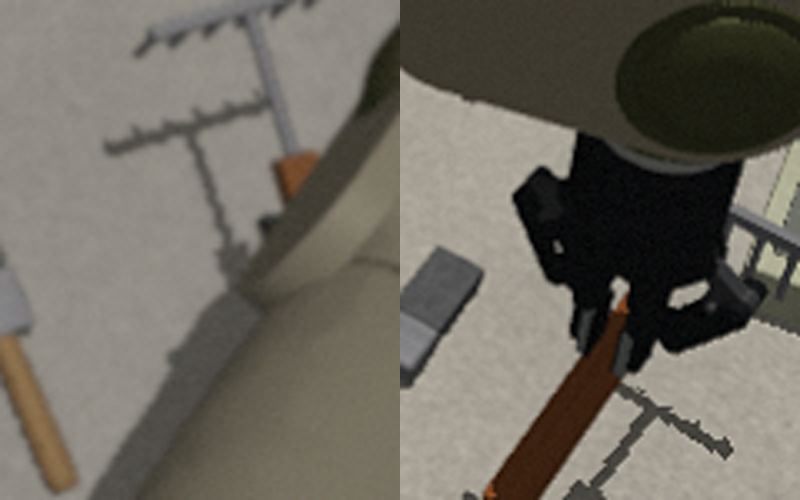

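The rake is lifted with its tines down, but the opening reads 14.5 mm on a 22 mm handle. I'll check whether it settles while carrying.

Emit:
drive_tool(
  series=[
    [1,0,0,0,0],
    [1,0,0,0,0],
  ],
)

```text
clock: 5.4
eef_pos: [505.9, -409.1, 141.4]
tool_rot: [[-0.993, -0.119, -0.002], [-0.119, 0.993, 0.002], [0.002, 0.002, -1.0]]
ft_force: [-0.1, -0.0, -2.3]
opening: 14.7
```

```bash
python3 go.py 581 90 144 80.3
```

```text
5.4 at [ 505.9 -409.1  141.4] yang 96.9 F [-0.1 -0.  -2.3] open 14.7 shift [-0.1341  0.4866 -0.0017] turn 16.6
```

Emit:
drive_tool(
  series=[
    [1,-0.006,0.02,0,1],
    [1,-0.014,0.05,0,3],
    [1,-0.023,0.085,0,5],
    [1,-0.033,0.12,0,7],
    [1,-0.044,0.16,0,9],
    [1,-0.055,0.2,0,10],
    [1,-0.066,0.24,0,11],
    [1,-0.077,0.28,0,12],
    [1,-0.088,0.32,0,13],
    [1,-0.099,0.36,0,14],
  ],
)

```text
clock: 6.23
eef_pos: [561.2, -38.2, 142.0]
tool_rot: [[-0.992, 0.125, -0.002], [0.125, 0.992, 0.001], [0.002, 0.0, -1.0]]
ft_force: [0.7, -0.9, -0.8]
opening: 14.5
```

Emit:
drive_tool(
  series=[
    [1,-0.012,0.035,0,1],
    [1,-0.02,0.06,0,2],
    [1,-0.03,0.08,0,2.6],
    [1,-0.03,0.09,0,2.6],
    [1,-0.03,0.09,0,2.6],
    [1,-0.03,0.09,0,2.6],
  ],
)

```text
clock: 6.73
eef_pos: [602.0, 44.8, 142.2]
tool_rot: [[-0.986, 0.169, -0.002], [0.169, 0.986, -0.0], [0.002, -0.0, -1.0]]
ft_force: [-0.0, -1.3, -1.5]
opening: 14.3
```

```bash
python3 go.py 581 90 144 80.3; python3 - <<'E'
from h import *
a=arm.get_image("top");b=arm.get_image("side")
o=np.zeros((500,800,3),np.uint8)
o[:,:400]=cv2.resize(a[120:245,150:250],(400,500),interpolation=2);o[:,400:]=cv2.resize(b[110:235,180:280],(400,500),interpolation=2)
cv2.imwrite("pics/g3.png",o[:,:,::-1])
E
```

```text
6.73 at [602.   44.8 142.2] yang 80.3 F [-0.  -1.3 -1.5] open 14.3 shift [ 0.0283  0.041  -0.0018] turn -0.0
```

View pics/g3.png

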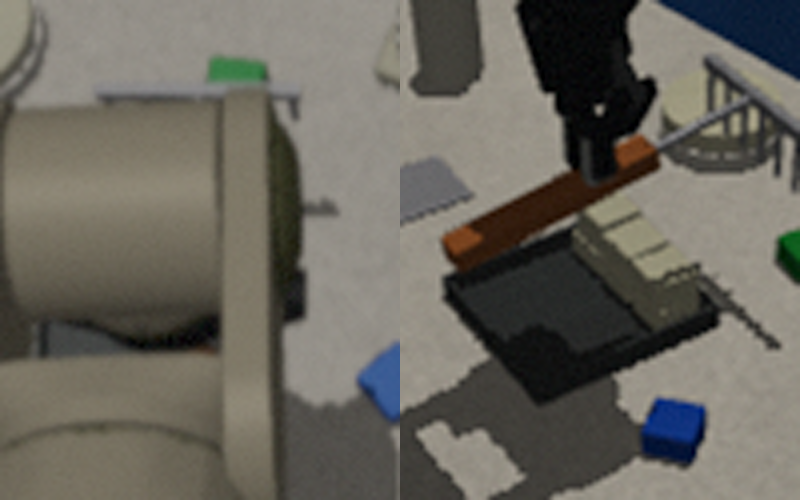

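The rake hangs straight and level over the tray with its head beyond the far end. Bar ends in the top crop are at (97, 92) and (300, 97). The green block stands behind it.

```bash
python3 - <<'E'
from h import *
for z in (150,160,170):
    a=w("top",(174.3,142.8),z);b=w("top",(224.9,144),z);print(z,a.round(1),b.round(1),np.linalg.norm(a-b).round(1),((a+b)/2).round(1),np.degrees(np.arctan2(a[1]-b[1],a[0]-b[0])).round(1))
print([w("side",(256.6,124.6),z).round(1).tolist() for z in (150,160,170)])
u=np.array([.9858,-.168]);v=np.array([.168,.9858]);p=np.array([602,44.8]);print("expected bar",p+125*u,p+125*u+55*v,p+125*u-55*v)
g=w("top",(150+237/4,120+70/4),20);print("green",g, (g[:2]-[615.6,81.8])@u,(g[:2]-[615.6,81.8])@v)
E
python3 go.py 581.4 89.7 144 80.3
```

```text
150 [738.4  76.6 150. ] [717.3 -31.  150. ] 109.6 [727.9  22.8 150. ] 78.9
160 [735.1  75.5 160. ] [714.1 -31.  160. ] 108.5 [724.6  22.3 160. ] 78.9
170 [731.7  74.4 170. ] [710.9 -31.  170. ] 107.4 [721.3  21.7 170. ] 78.9
[[748.6, 89.9, 150.0], [737.6, 78.4, 160.0], [726.7, 67.0, 170.0]]
expected bar [725.225  23.8  ] [734.465  78.019] [715.985 -30.419]
green [781.38766422   4.57563865  20.        ] 176.4071720989395 -48.27544782847075
6.83 at [602.2  43.9 142.7] yang 80.2 F [-0.1  0.  -1.4] open 15.0 shift [ 0.0283  0.0416 -0.0013] turn -0.1
```

Bar position agrees with the expected one within 2 mm. Tips are at TCP z − 24. Now positioning behind the chunks and lowering.

Emit:
drive_tool(
  series=[
    [1,0.01,0.015,0,0],
    [1,0.02,0.03,0,0],
    [1,0.028,0.042,0,0],
    [1,0.028,0.042,0,0],
    [1,0.028,0.042,0.02,0],
    [1,0.028,0.042,0.04,0],
    [1,0.028,0.042,0.06,0],
    [1,0.028,0.042,0.075,0],
    [1,0.028,0.042,0.084,0],
    [1,0.028,0.042,0.084,0],
  ],
)

```text
clock: 7.67
eef_pos: [581.4, 90.6, 57.2]
tool_rot: [[-0.985, 0.17, -0.003], [0.17, 0.985, -0.0], [0.003, -0.001, -1.0]]
ft_force: [-0.0, -0.7, -1.4]
opening: 14.4
```

Emit:
drive_tool(
  series=[
    [1,0,0,0,0],
    [1,0,0,0,0],
  ],
)

```text
clock: 7.83
eef_pos: [582.9, 91.0, 60.1]
tool_rot: [[-0.986, 0.17, 0.002], [0.17, 0.986, -0.0], [-0.002, 0.0, -1.0]]
ft_force: [0.1, -0.0, -2.1]
opening: 14.8
```

```bash
python3 go.py 581.4 89.7 57 80.3; python3 - <<'E'
from h import *
b=arm.get_image("side")
cv2.imwrite("pics/g4.png",cv2.resize(b[140:230,180:280,::-1],(700,600*21//20-0 if 0 else 600),interpolation=2))
E
```

```text
7.83 at [582.9  91.   60.1] yang 80.2 F [ 0.1 -0.  -2.1] open 14.8 shift [ 0.0013 -0.0016  0.0031] turn -0.1
```

View pics/g4.png

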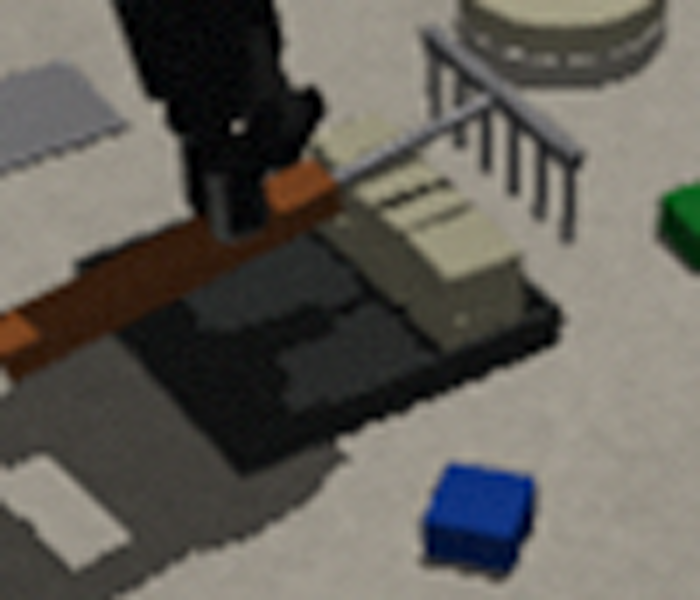

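The tines stand behind the upper chunks, about 20 mm off and above the wall. Pull slowly towards the robot (tool +x).

Emit:
drive_tool(
  series=[
    [1,0.006,0,0.002,0],
    [1,0.012,0,0.002,0],
    [1,0.017,0,0.002,0],
    [1,0.021,0,0.002,0],
    [1,0.025,0,0.002,0],
    [1,0.029,0,0.002,0],
    [1,0.033,0,0.002,0],
    [1,0.037,0,0.002,0],
    [1,0.041,0,0.002,0],
    [1,0.045,0,0.002,0],
  ],
)

```text
clock: 8.72
eef_pos: [537.5, 99.0, 57.0]
tool_rot: [[-0.986, 0.169, 0.0], [0.169, 0.986, -0.0], [-0.0, -0.0, -1.0]]
ft_force: [0.6, -0.6, -1.0]
opening: 14.0
```

Emit:
drive_tool(
  series=[
    [1,0.004,0,0,0],
    [1,0.008,0,0,0],
    [1,0.012,0,0,0],
    [1,0.015,0,0,0],
    [1,0.015,0,0,0],
  ],
)

```text
clock: 9.13
eef_pos: [522.4, 101.6, 56.9]
tool_rot: [[-0.986, 0.169, -0.001], [0.169, 0.986, 0.0], [0.001, -0.0, -1.0]]
ft_force: [-0.4, 0.3, -2.2]
opening: 14.5
```

```bash
python3 go.py 582.9 91.0 58 80.3; python3 - <<'E'
from h import *
b=arm.get_image("side")
cv2.imwrite("pics/g5.png",cv2.resize(b[140:230,180:280,::-1],(700,600*21//20-0 if 0 else 600),interpolation=2))
E
```

```text
9.13 at [522.4 101.6  56.9] yang 80.3 F [-0.4  0.3 -2.2] open 14.5 shift [-0.0614 -0.0002 -0.0012] turn -0.0
```

View pics/g5.png

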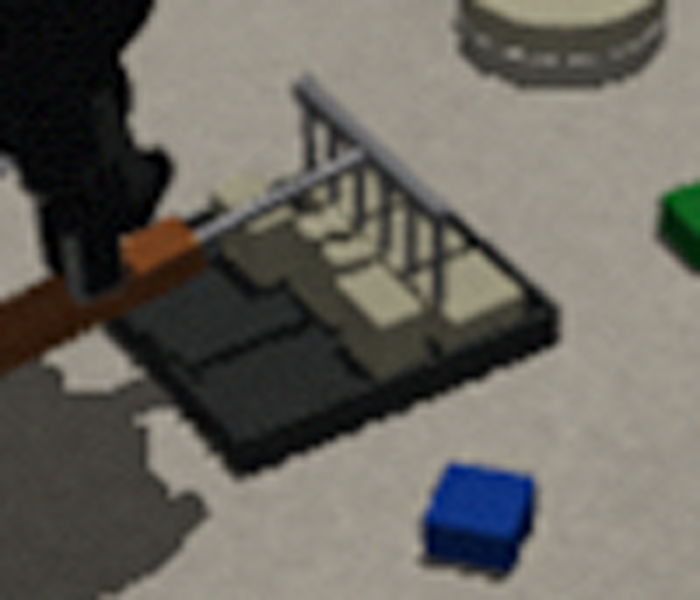

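All three have come over the edge. I'll sweep a little more so that none stays leaning, then lift and check.

Emit:
drive_tool(
  series=[
    [1,0.004,0,0,0],
    [1,0.008,0,0,0],
    [1,0.012,0,0,0],
    [1,0.015,0,0,0],
    [1,0.015,0,-0.02,0],
    [1,0.015,0,-0.05,0],
    [1,0.015,0,-0.08,0],
    [1,0.04,0,-0.08,0],
    [1,0.08,0,-0.08,0],
    [1,0.12,0,-0.08,0],
  ],
)

```text
clock: 10.02
eef_pos: [403.4, 121.8, 136.9]
tool_rot: [[-0.985, 0.17, 0.0], [0.17, 0.985, 0.0], [-0.0, 0.0, -1.0]]
ft_force: [0.1, 0.4, -1.0]
opening: 14.3
```

Emit:
drive_tool(
  series=[
    [1,0.03,-0.03,0,0],
    [1,0.04,-0.06,0,0],
    [1,0.04,-0.1,0,0],
    [1,0.04,-0.13,0,0],
    [1,0.04,-0.16,0,0],
    [1,0.04,-0.19,0,0],
    [1,0.04,-0.2,0,0],
    [1,0.04,-0.2,0,0],
  ],
)

```text
clock: 10.68
eef_pos: [331.2, -70.2, 137.1]
tool_rot: [[-0.985, 0.173, 0.0], [0.173, 0.985, -0.001], [-0.0, -0.001, -1.0]]
ft_force: [0.7, 0.1, -0.8]
opening: 14.5
```

```bash
python3 go.py 430 -250 140 97; python3 - <<'E'
from h import *
a=arm.get_image("top");b=arm.get_image("side")
o=np.zeros((440,800,3),np.uint8)
o[:,:400]=cv2.resize(a[165:253,150:230],(400,440),interpolation=2);o[:,400:]=cv2.resize(b[145:233,180:260],(400,440),interpolation=2)
cv2.imwrite("pics/g6.png",o[:,:,::-1])
E
```

```text
10.68 at [331.2 -70.2 137.1] yang 80.1 F [ 0.7  0.1 -0.8] open 14.5 shift [-0.1284 -0.16   -0.0028] turn -16.9
```

View pics/g6.png

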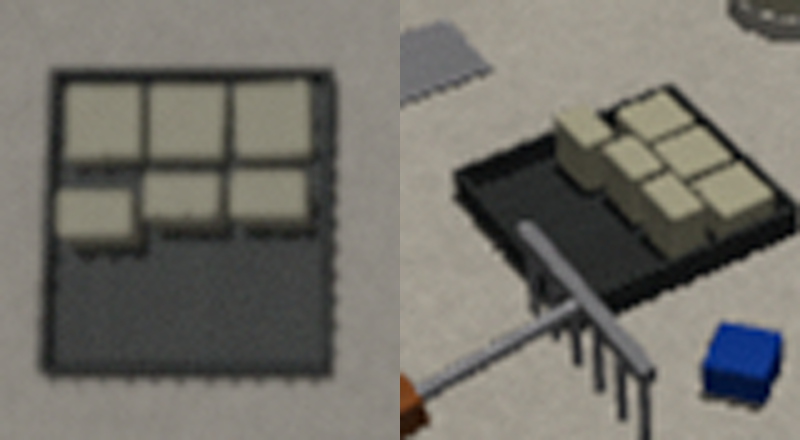

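The upper chunks came down but stand on edge, with 22 mm tops at display rows ~170–245. They have to be tipped forward by pulling near their top edge. Measuring them now.

```bash
python3 - <<'E'
from h import *
u=np.array([.9858,-.168]);v=np.array([.168,.9858]);c=np.array([615.6,81.8])
t=lambda x,y:(150+x/5-.4,165+y/5-.4)
def T(p,z): q=w("top",t(*p),z)[:2]-c; return (round(q@u,1),round(q@v,1))
for n,b in dict(A=(57,187,132,238),B=(145,172,220,222),C=(230,170,307,222)).items(): print(n,T((b[0],b[1]),40),T((b[2],b[3]),40))
print("lower",T((66,83),26),T((140,161),26),T((235,80),26),T((309,156),26))
g=c+52*u+2*v-125*u; print(g.round(1))
E
python3 go.py 542.5 96 140 80.3
```

```text
A (np.float64(11.9), np.float64(60.3)) (np.float64(-12.3), np.float64(24.3))
B (np.float64(19.1), np.float64(19.2)) (np.float64(-4.7), np.float64(-16.7))
C (np.float64(20.1), np.float64(-20.8)) (np.float64(-4.6), np.float64(-57.3))
lower (np.float64(65.1), np.float64(60.6)) (np.float64(27.1), np.float64(23.8)) (np.float64(66.6), np.float64(-20.5)) (np.float64(29.5), np.float64(-56.6))
[544.  96.]
10.78 at [331.3 -68.3 136.9] yang 80.2 F [ 0.   0.1 -2.6] open 14.5 shift [-0.1801  0.1978 -0.0031] turn -0.1
```

Emit:
drive_tool(
  series=[
    [1,-0.01,0.02,0,0],
    [1,-0.03,0.05,0,0],
    [1,-0.055,0.08,0,0],
    [1,-0.08,0.11,0,0],
    [1,-0.105,0.14,0,0],
    [1,-0.13,0.165,0,0],
    [1,-0.15,0.185,0,0],
    [1,-0.165,0.195,0,0],
    [1,-0.173,0.198,0,0],
    [1,-0.175,0.198,0,0],
  ],
)

```text
clock: 11.62
eef_pos: [537.9, 99.2, 136.4]
tool_rot: [[-0.986, 0.166, -0.001], [0.166, 0.986, 0.0], [0.001, 0.0, -1.0]]
ft_force: [-0.6, 0.4, -1.8]
opening: 14.0
```

Emit:
drive_tool(
  series=[
    [1,0,0,0.02,0],
    [1,0,0,0.04,0],
    [1,0,0,0.055,0],
    [1,0,0,0.065,0],
    [1,0,0,0.07,0],
    [1,0,0,0.07,0],
    [1,0,0,0.07,0],
  ],
)

```text
clock: 12.2
eef_pos: [537.7, 97.1, 67.6]
tool_rot: [[-0.986, 0.169, 0.001], [0.169, 0.986, -0.0], [-0.001, 0.0, -1.0]]
ft_force: [0.2, 0.1, -1.4]
opening: 14.2
```

```bash
python3 go.py 537 97.2 59 80.3; python3 - <<'E'
from h import *
b=arm.get_image("side")
cv2.imwrite("pics/g7.png",cv2.resize(b[140:230,180:280,::-1],(700,600),interpolation=2))
E
```

```text
12.2 at [537.7  97.1  67.6] yang 80.3 F [ 0.2  0.1 -1.4] open 14.2 shift [ 0.0007 -0.      0.0086] turn -0.0
```

View pics/g7.png

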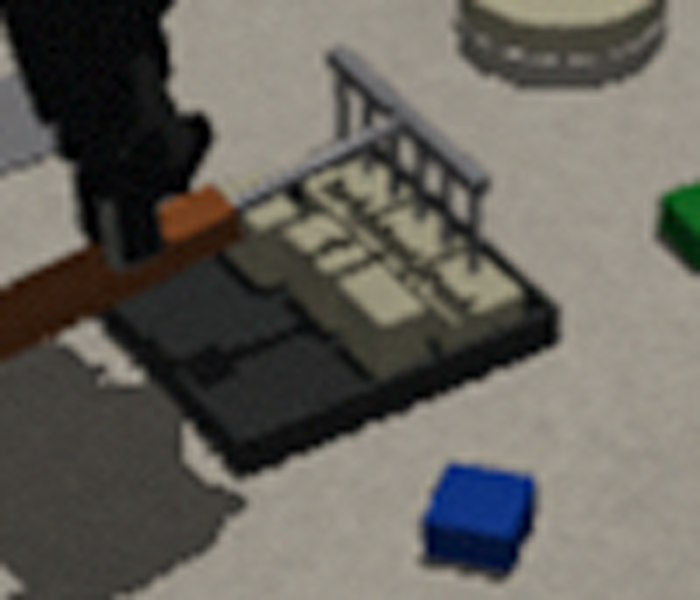

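Tines are over the lower chunks, behind the standing ones. Lower to ~35 mm and pull slowly to topple them.

Emit:
drive_tool(
  series=[
    [1,0.0,0,0.005,0],
    [1,0.006,0,0.008,0],
    [1,0.012,0,0.008,0],
    [1,0.017,0,0.008,0],
    [1,0.021,0,0.008,0],
    [1,0.025,0,0.008,0],
    [1,0.029,0,0.008,0],
    [1,0.033,0,0.008,0],
    [1,0.037,0,0.008,0],
    [1,0.041,0,0.008,0],
  ],
)

```text
clock: 13.08
eef_pos: [496.9, 103.9, 59.1]
tool_rot: [[-0.986, 0.169, 0.0], [0.169, 0.986, -0.0], [-0.0, 0.0, -1.0]]
ft_force: [-0.1, 0.3, -0.9]
opening: 14.5
```

Emit:
drive_tool(
  series=[
    [1,0.004,0,0,0],
    [1,0.008,0,0,0],
    [1,0.012,0,0,0],
    [1,0.016,0,0,0],
    [1,0.019,0,0,0],
    [1,0.019,0,0,0],
    [1,0.019,0,-0.02,0],
    [1,0.019,0,-0.05,0],
    [1,0.03,0,-0.08,0],
    [1,0.06,0,-0.08,0],
  ],
)

```text
clock: 13.92
eef_pos: [442.3, 113.6, 143.9]
tool_rot: [[-0.985, 0.17, 0.011], [0.17, 0.985, -0.0], [-0.011, 0.002, -1.0]]
ft_force: [1.0, 0.5, -1.0]
opening: 14.1
```

Emit:
drive_tool(
  series=[
    [1,0.03,-0.02,0,0],
    [1,0.06,-0.05,0,0],
    [1,0.07,-0.08,0,0],
    [1,0.07,-0.11,0,0],
    [1,0.07,-0.14,0,0],
    [1,0.07,-0.17,0,0],
    [1,0.07,-0.19,0,0],
    [1,0.07,-0.2,0,0],
  ],
)

```text
clock: 14.58
eef_pos: [334.9, -73.3, 139.2]
tool_rot: [[-0.985, 0.172, 0.001], [0.172, 0.985, -0.001], [-0.001, -0.001, -1.0]]
ft_force: [-0.1, -0.2, -1.8]
opening: 14.4
```

```bash
python3 go.py 430 -250 140 97; python3 - <<'E'
from h import *
a=arm.get_image("top");b=arm.get_image("side")
o=np.zeros((440,800,3),np.uint8)
o[:,:400]=cv2.resize(a[165:253,150:230],(400,440),interpolation=2);o[:,400:]=cv2.resize(b[145:233,180:260],(400,440),interpolation=2)
cv2.imwrite("pics/g8.png",o[:,:,::-1])
E
```

```text
14.58 at [334.9 -73.3 139.2] yang 80.1 F [-0.1 -0.2 -1.8] open 14.4 shift [-0.124  -0.1577 -0.0006] turn -16.9
```

View pics/g8.png

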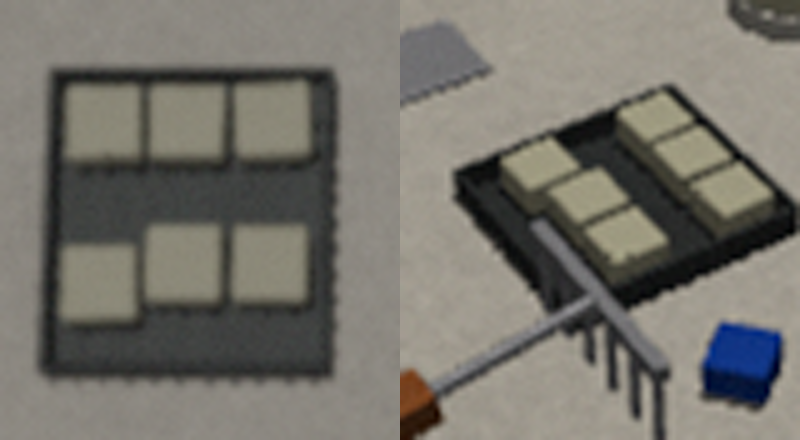

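All six now lie flat: every top is square (~36 mm), and the two rows are separated. Returning the rake to its old place on the bench.

```bash
python3 go.py 507 -410 139 97
```

```text
14.68 at [335.1 -72.5 139.1] yang 80.1 F [-0.2  0.2 -0.6] open 14.3 shift [-2.274e-01 -3.029e-01  3.000e-04] turn -16.9
```

Emit:
drive_tool(
  series=[
    [1,-0.015,-0.02,0,-2],
    [1,-0.035,-0.045,0,-4],
    [1,-0.055,-0.075,0,-6],
    [1,-0.08,-0.105,0,-8],
    [1,-0.105,-0.14,0,-10],
    [1,-0.13,-0.175,0,-12],
    [1,-0.155,-0.205,0,-14],
    [1,-0.18,-0.24,0,-16],
    [1,-0.205,-0.27,0,-17],
    [1,-0.22,-0.295,0,-17],
  ],
)

```text
clock: 15.52
eef_pos: [503.9, -400.5, 138.2]
tool_rot: [[-0.992, -0.128, 0.0], [-0.128, 0.992, 0.0], [-0.0, 0.0, -1.0]]
ft_force: [0.5, 0.4, -0.7]
opening: 14.1
```

Emit:
drive_tool(
  series=[
    [1,0,0,0,0],
    [1,0,0,0,0],
    [1,0,0,0,0],
  ],
)

```text
clock: 15.77
eef_pos: [502.3, -397.7, 138.5]
tool_rot: [[-0.992, -0.127, -0.001], [-0.127, 0.992, 0.001], [0.001, 0.001, -1.0]]
ft_force: [0.0, -0.2, -1.4]
opening: 14.2
```

```bash
python3 go.py 507 -410 24 97
```

```text
15.77 at [ 502.3 -397.7  138.5] yang 97.3 F [ 0.  -0.2 -1.4] open 14.2 shift [-0.0032 -0.0129  0.1144] turn 0.3
```

Emit:
drive_tool(
  series=[
    [1,-0.003,-0.005,0.02,0],
    [1,-0.003,-0.012,0.045,0],
    [1,-0.003,-0.012,0.07,0],
    [1,-0.003,-0.012,0.09,0],
    [1,-0.003,-0.012,0.1,0],
    [1,-0.003,-0.012,0.105,0],
    [1,-0.003,-0.012,0.109,0],
    [1,-0.003,-0.012,0.109,0],
    [1,-0.003,-0.012,0.109,0],
  ],
)

```text
clock: 16.52
eef_pos: [507.0, -410.9, 31.2]
tool_rot: [[-0.992, -0.126, 0.001], [-0.126, 0.992, -0.001], [-0.001, -0.001, -1.0]]
ft_force: [0.1, -0.3, -1.6]
opening: 14.6
```

```bash
python3 go.py 507 -410 24 97
```

```text
16.52 at [ 507.  -410.9   31.2] yang 97.3 F [ 0.1 -0.3 -1.6] open 14.6 shift [-0.0001  0.0009  0.0072] turn 0.3
```

Emit:
drive_tool(
  series=[
    [1,0,0,0.002,0],
    [1,0,0,0.004,0],
    [1,0,0,0.005,0],
    [1,0,0,0.006,0],
    [1,0,0,0.007,0],
    [1,0,0,0.007,0],
    [1,0,0,0.007,0],
  ],
)

```text
clock: 17.1
eef_pos: [506.6, -410.9, 24.1]
tool_rot: [[-0.992, -0.126, 0.0], [-0.126, 0.992, -0.001], [-0.0, -0.001, -1.0]]
ft_force: [-2.8, 2.0, 6.2]
opening: 14.0
```

```bash
python3 go.py 507 -410 24 97
```

```text
17.1 at [ 506.6 -410.9   24.1] yang 97.3 F [-2.8  2.   6.2] open 14.0 shift [-0.0005  0.0008  0.0001] turn 0.3
```

Contact with the bench (6 N). Open, wait, then lift straight up.

Emit:
drive_tool(
  series=[
    [0.6,0,0,0,0],
    [0.4,0,0,0,0],
    [0,0,0,0,0],
    [0,0,0,0,0],
    [0,0,0,0,0],
    [0,0,0,0,0],
    [0,0,0,0,0],
    [0,0,0,0,0],
    [0,0,0,0,0],
    [0,0,0,0,0],
  ],
)

```text
clock: 17.93
eef_pos: [506.5, -410.7, 22.9]
tool_rot: [[-0.992, -0.126, -0.0], [-0.126, 0.992, -0.0], [0.0, -0.0, -1.0]]
ft_force: [-0.3, -0.1, 0.2]
opening: 85.4
```

Emit:
drive_tool(
  series=[
    [0,0,0,-0.01,0],
    [0,0,0,-0.03,0],
    [0,0,0,-0.06,0],
    [0,0,0,-0.1,0],
    [0,0,0,-0.14,0],
    [0,0,0,-0.18,0],
    [0,0.03,0,-0.2,0],
    [0,0.07,0,-0.2,0],
    [0,0.11,0,-0.2,0],
    [0,0.15,0,-0.2,0],
  ],
)

```text
clock: 18.77
eef_pos: [356.2, -429.3, 224.0]
tool_rot: [[-0.992, -0.127, 0.001], [-0.127, 0.992, -0.001], [-0.0, -0.001, -1.0]]
ft_force: [0.0, -1.4, 0.9]
opening: 85.2
```

Emit:
drive_tool(
  series=[
    [0,0.03,0.04,0,0],
    [0,0.03,0.08,0,0],
    [0,0.03,0.12,0,0],
    [0,0.03,0.16,0,0],
    [0,0.03,0.19,0,0],
    [0,0.03,0.2,0,0],
    [0,0.03,0.2,0,0],
    [0,0.03,0.2,0,0],
  ],
)

```text
clock: 19.43
eef_pos: [303.0, -235.7, 223.7]
tool_rot: [[-0.992, -0.127, 0.001], [-0.127, 0.992, -0.002], [-0.001, -0.002, -1.0]]
ft_force: [-0.2, -0.8, -0.6]
opening: 85.2
```

```bash
python3 - <<'E'
from h import *
s=arm.observe();print(s["clock"],s["eef_pos"].round(1),s["opening"])
a=arm.get_image("top");b=arm.get_image("side")
o=np.zeros((600,800,3),np.uint8)
o[:300,:400]=cv2.resize(a,(400,300));o[:300,400:]=cv2.resize(b,(400,300))
o[300:,:400]=cv2.resize(a[160:250,345:465],(400,300),interpolation=2);o[300:,400:]=cv2.resize(b[255:375,270:430],(400,300),interpolation=2)
cv2.imwrite("pics/g9.png",o[:,:,::-1])
for n in ("top","side"):
  for t in ("rake_grip","spatula","brush","tray"): print(n,t,[np.round(d["rect"]).tolist() for d in arm.recognise(n,t)][:2])
E
```

```text
19.4333 [ 303.  -235.7  223.7] 85.18898606561453
top rake_grip [[391.0, 208.0, 52.0, 106.0], [204.0, 216.0, 17.0, 18.0]]
top spatula [[107.0, 269.0, 30.0, 121.0]]
top brush [[338.0, 232.0, 43.0, 85.0]]
top tray [[190.0, 210.0, 60.0, 63.0]]
side rake_grip [[352.0, 315.0, 89.0, 108.0]]
side spatula [[119.0, 179.0, 26.0, 16.0]]
side brush [[285.0, 283.0, 62.0, 71.0]]
side tray [[238.0, 186.0, 50.0, 49.0], [247.0, 185.0, 16.0, 13.0]]
```

View pics/g9.png

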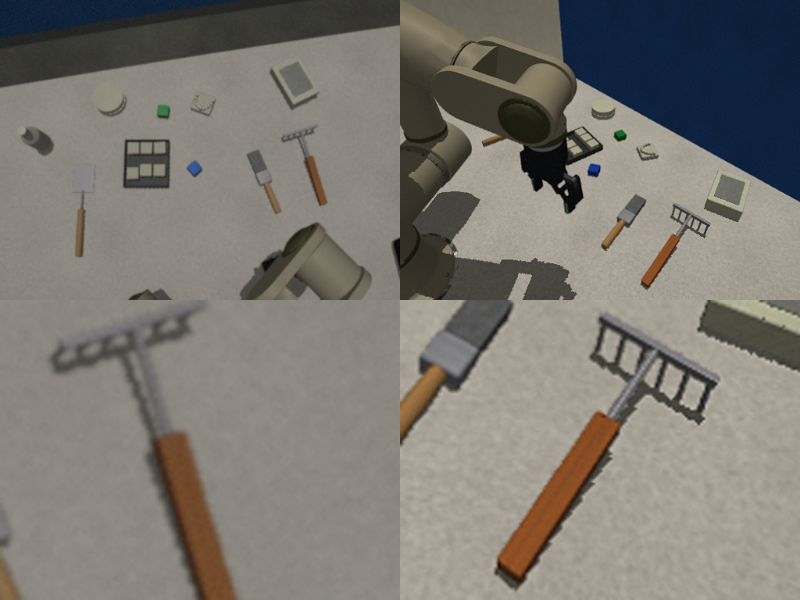

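The rake lies tines down where it began, clear of the tray. All six chunks are flat in two rows, and the spatula and brush have not moved. Handing in.

```bash
python3 -c "
from station import arm
print(arm.finish_job())"
```

```text
the job is handed in; nothing more can be done
None
```

I handed the job in at about 20 s of the 48 s allowed, and no verdict was reported. All six chunks lie flat on the tray floor in two rows.

- **Raking:** The first pull brought the three upper chunks down, but they landed standing on edge. A second pull near their top edges tipped them flat. The gripper stayed well clear of the chunks throughout.
- **Rake:** It went back to its original place on the bench, tines down and clear of the tray.
- **Last checks:** In the last close view of the tray (both cameras) each chunk showed a full square top, none on or leaning against another. The final picture showed nothing changed. In the top view the recogniser found the spatula and brush within about 1 pixel of where they started. In the side view the arm partly hid the spatula, so its box there could not be compared.
- **One reading that disagreed:** While holding the rake, the finger opening read about 14.5 mm on a handle given as 22 mm wide. The grip stayed stable and I saw no slip.

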